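Unstack the enamelling kit into its places

ROBOT

A 6-joint arm with a two-finger parallel gripper is mounted at the origin on a cart in front of the work surface, level with it; the furniture and walls round the work are solid. World frame = base frame: x ahead of the robot, y to its left, z up, the work surface at z = 0. Lengths are in m, angles in degrees, forces in N, time in s.
With the tool pointing down it reaches from about 0.35 to 0.85 m from the base axis. Payload 8.1 kg.
Tool frame: the origin (TCP) lies where the fingers leave the gripper's body, on its centre line; the fingertips stand 84 mm ahead of it and the grasp point (between the pads) lies 65 mm ahead of it; z points along the fingers, x is the direction in which the jaws open and shut, and the axes are right-handed (so a half turn about z gives the same grasp; the last joint's range is limited). The gripper opens to 93 mm and grips with 3 to 60 N. Pads are 15 mm wide; open, the fingers measure 128 mm over their backs; the gripper's body (75 mm by 188 mm) begins 65 mm behind the grasp point.
Start: joints at [-73.934, 7.471, 85.268, -0, 87.261, -4.893], TCP at [0.215, -0.56, 0.303] pointing down, gripper open.
Joint ranges: [-169.43, 169.43], [-51.17, 129.36], [1.28, 143.12], [-76.62, 256.62], [0, 156.53], [-152.29, 152.29]. Speed limits (degrees/s): [136.94, 136.94, 159.86, 180, 180, 180].

INTERFACE

Orientations are given as [roll, pitch, yaw] about the fixed x, y, z axes, in that order (R = Rz(yaw) Ry(pitch) Rx(roll)).
In Python, from bench import sensors, cams, robot gives the robot as it stands. The module is installed in compiled form; this text tells all that it offers.
- The arm moves only by the tool send_rows, never from a script. Its argument "motion" is a list of rows, each a list of 2 entries, a list of its own where there are three numbers: the shift along the tool's x, y, z in mm, then the turn, a rotation vector about the tool's x, y, z in rad. A call has 1 to 5 rows; each row shifts and turns the commanded pose from where the row before left it, along the tool's axes as they then stand; what a row does not reach is not made up. A row lasts 1/10 s, in which the tool goes at most 50 mm and 8.59 degrees, less where a joint would pass 70% of its speed; a pose out of reach is approached as far as the arm can. A call is refused whole if a number of a shift passes 50 or a number of a turn 0.15, either way. A call with a gripper value outside its range is refused whole. "jaw" is the gripper command: -1 is fully open, 1 is shut, values between are in proportion, set as the call begins (left out, the last holds). The fingers move at their own pace and stop on an object; the grip force is fixed at half the most. Time passes only in rows, so rows that do not move let the fingers close. It gives the time, the measured TCP pose, the force and the opening at its end, in the units of the state.
- sensors.get_obs(): the state, without advancing time (a new reading comes with each control period).
- cams.get_image(name): name is "scene" or "top" or "wrist"; returns (picture, depth): 400x640x3 uint8, red, green, blue; 400x640 float32, m along the optical axis (not along the pixel's ray), 0 where there is no reading.
- cams.camera_params(name): a dict with "camera_matrix" (3x3 intrinsics, pixels), "R" (3x3) and "t" (3): a world point X has camera coordinates R X + t. Camera axes: x right, y down, z forward; pixel columns grow to the right and rows downward; lengths in m; the calibration is good to about 2 mm. A picture is of the moment at which its call begins: read the wrist's pose just before it. camera_params takes no time and is no camera call; for the wrist camera it gives the pose at the moment of the call.
- robot.hand_in(): hands the job in, once; it reports no verdict.
The state is a dict: "t": time; "joints": joint angles; "qd": joint speeds; "effort": joint torques, N m; "tool_pos": TCP position; "tcp_rot": TCP orientation; "ft_force": force on the tool from outside, world axes, zero at the start; "wrist_torque": the same for the moment, N m; "grip_width": finger opening in m.
Only numpy, scipy, OpenCV 4.12 (cv2) and the standard library are available. Lean on these libraries where they do the work, as an engineer would, in place of code of your own. Each camera call takes 0.05 s, during which the arm holds its last target.

TASK

Take the stack on the bench apart from the top, one thing at a time, lowering each into its own place without letting it fall: first the loupe into the round black dish, then the jar into the round well of the square wooden block, then the black steel block into the smaller rectangular tray and last the white firing block into the larger one. Each stands upright or lies flat on the floor of its place, not on the rim. Do not shift the swab beaker or the rubber puffer.

Things in the scene. Friction and masses are not known exactly. Their poses are not given: they have to be found in the camera images.
- loupe_center (a point): Black eye loupe with a thin brass band round its waist, standing upright on top of the stack: a round body 34 mm across at its foot, a few mm narrower above, and 30 mm high, 30 g. The point is its centre, 15 mm above its underside; z is up along it. Grasp it across from above at any yaw.
- sample_jar_center (a point): Clear plastic jar with a flat white screw lid, second from the top: lid 46 mm across and 15 mm high, body below 40 mm across narrowing to 38 mm at the foot, 58 mm high in all, 40 to 85 g; lid and jar are one piece. The point is its centre, 29 mm above its underside; z is up. The lid is what stands out furthest: grasp it across at any yaw.
- bench_block_center (a point): Black steel bench block, a plain rectangular slab lying flat under the jar: 44 mm along its x, 66 mm along its y, 22 mm high, 0.42 kg. The point is its centre, 11 mm above its underside. Either way round will do in its tray.
- firing_block_center (a point): White ceramic firing block with rows of small grey dots on top, the lowest of the stack, lying flat on the bench: 64 mm along its x, 84 mm along its y, 18 mm high, 0.12 to 0.2 kg. The point is its centre, 9 mm above its underside. Either way round will do in its tray.
- loupe_dish_floor (a point): Place of the loupe: a small round black rubber dish fixed to the bench, 54 mm across outside, 48 mm inside, rim 8 mm above the bench. The point is the middle of its inner floor, 4 mm above the bench.
- jar_block_floor (a point): Place of the jar: a square wooden block fixed to the bench, 76 x 76 mm and 14 mm high, with a round well 56 mm across and 10 mm deep in its top. The point is the middle of the well's floor, 4 mm above the bench.
- small_tray_floor (a point): Place of the steel block: the smaller of two shallow rectangular wooden trays with grey-lined floors, fixed to the bench: inside 80 mm along its x and 58 mm along its y, walls 6 mm thick, rim 8 mm above the bench. The point is the middle of its floor, 4 mm above the bench. The steel block's long side (its y) lies along the tray's long side (its x).
- large_tray_floor (a point): Place of the firing block: the larger of the two shallow rectangular wooden trays with grey-lined floors, fixed to the bench: inside 98 mm along its x and 78 mm along its y, walls 6 mm thick, rim 8 mm above the bench. The point is the middle of its floor, 4 mm above the bench. The firing block's long side (its y) lies along the tray's long side (its x).
- swab_beaker_center (a point): Bystander, loose: clear beaker 42 mm across and 47 mm high, full of white cotton swabs that reach to 69 mm. The point is 23.5 mm above its underside.
- puffer_center (a point): Bystander, loose: red-brown rubber air puffer lying on the bench, 88 mm long, bulb 42 mm across and high. The point is 20 mm above its underside; its nozzle points along y.
Things that resemble listed ones, but are neither listed nor needed, are in the scene too. Leave any turquoise or yellow look-alike of the part that bears sample_jar_center alone. What is shaped like the part that bears bench_block_center but purple is not meant.

How it is judged (in metres and radians):
On the way, in this order (a step that is already met when the one before it is completed fails the run):
1. the loupe stands in the round dish (horizontal distance between loupe_center and loupe_dish_floor below 0.012 m and z of loupe_center in the frame of loupe_dish_floor between 0.012 and 0.018 m and angle between loupe_center's own z axis and vertical below 0.08 rad), for 0.2 s.
2. the jar stands in the well of the square block (horizontal distance between sample_jar_center and jar_block_floor below 0.012 m and z of sample_jar_center in the frame of jar_block_floor between 0.026 and 0.032 m and angle between sample_jar_center's own z axis and vertical below 0.08 rad), for 0.2 s.
3. the steel block lies flat in the smaller tray (horizontal distance between bench_block_center and small_tray_floor below 0.012 m and z of bench_block_center in the frame of small_tray_floor between 0.008 and 0.014 m and angle between bench_block_center's own z axis and vertical below 0.08 rad and angle between the y axis of bench_block_center and the x axis of small_tray_floor, either way round below 0.3 rad), for 0.2 s.
4. the firing block lies flat in the larger tray (horizontal distance between firing_block_center and large_tray_floor below 0.012 m and z of firing_block_center in the frame of large_tray_floor between 0.006 and 0.012 m and angle between firing_block_center's own z axis and vertical below 0.08 rad and angle between the y axis of firing_block_center and the x axis of large_tray_floor, either way round below 0.3 rad), for 0.2 s.
At the end, for the whole second after the job is handed in: Loupe in the dish, jar in the well, steel block in the smaller tray, firing block in the larger: each within 12 mm of the middle of its place, on its floor (height within 3 mm), level within 0.08 rad, the slabs' long sides along the trays' within 0.3 rad; all at rest (all of step 1 and all of step 2 and all of step 3 and all of step 4 and linear speed of each of loupe, sample_jar, bench_block, firing_block below 0.01 m/s); the robot touches nothing.
It fails at once if the loupe is let fall: free of the fingers more than 3 cm above its resting height, away from where it began (distance of loupe_center from where it was at the start of the episode above 0.03 m and height (world z) of loupe_center above 0.049 m and contact force between the fingers and loupe below 0.01 N).
It fails at once if the jar is let fall: free of the fingers more than 3 cm above its resting height, away from where it began (distance of sample_jar_center from where it was at the start of the episode above 0.03 m and height (world z) of sample_jar_center above 0.063 m and contact force between the fingers and sample_jar below 0.01 N).
It fails at once if the steel block is let fall: free of the fingers more than 3 cm above its resting height, away from where it began (distance of bench_block_center from where it was at the start of the episode above 0.03 m and height (world z) of bench_block_center above 0.045 m and contact force between the fingers and bench_block below 0.01 N).
It fails at once if the firing block is let fall: free of the fingers more than 3 cm above its resting height, away from where it began (distance of firing_block_center from where it was at the start of the episode above 0.03 m and height (world z) of firing_block_center above 0.043 m and contact force between the fingers and firing_block below 0.01 N).
It fails at once if the swab beaker or the puffer is shifted by more than 2 cm (distance of any of swab_beaker_center, puffer_center from where it was at the start of the episode above 0.02 m).
It also fails if it takes over 120 s, if anything falls off the work surface, if the arm or the gripper's body presses on something with over 40 N, if the wrist force passes 120 N, or if a joint passes its speed limit or range.

## Working session

There is one attempt and no reset: what is moved stays moved. The work goes in short steps, Python scripts to look and compute and a tool call to move; the robot and the scene stay as the last step left them, time stands still between calls to the robot, and variables do not carry over. Pictures are saved under pics/ and viewed, and the job is handed in when it is done.

Besides the shell and the picture viewer there is one more tool, called after "Call:" as name(argument=value, ...) on one line, values as JSON. send_rows: Moves the arm, as the interface text tells. Its arguments: {"type":"object","properties":{"motion":{"type":"array","items":{"type":"array"}},"jaw":{"type":"number"}},"required":["motion"]}

```bash
mkdir -p pics
cat > h.py <<'E'
import numpy as np, cv2
from bench import sensors, cams, robot
def grab(n,save=None):
    p=cams.camera_params(n); im,d=cams.get_image(n)
    if save: cv2.imwrite('pics/'+save,cv2.cvtColor(im,cv2.COLOR_RGB2BGR))
    return im,d,p
def ray(p,u,v,z):
    K,R,t=np.array(p['camera_matrix']),np.array(p['R']),np.array(p['t'])
    c=-R.T@t; d=R.T@np.linalg.inv(K)@np.array([u,v,1.]); return c+d*(z-c[2])/d[2]
def proj(p,X):
    K,R,t=np.array(p['camera_matrix']),np.array(p['R']),np.array(p['t'])
    x=K@(R@np.array(X)+t); return x[:2]/x[2]
def cloud(p,d):
    K,R,t=np.array(p['camera_matrix']),np.array(p['R']),np.array(p['t'])
    v,u=np.indices(d.shape); x=np.stack([(u-K[0,2])/K[0,0]*d,(v-K[1,2])/K[1,1]*d,d],-1)
    return (x-t)@R
E
python3 - <<'E'
from h import *
print(sensors.get_obs())
for n in ['scene','top','wrist']:
    im,d,p=grab(n,n+'0.png'); np.savez(n+'0.npz',im=im,d=d,**{k:np.array(p[k]) for k in ('camera_matrix','R','t')})
    print(n,p,(d>0).mean())
E
```

```text
{'t': 0.0, 'joints': array([-7.39333622e+01,  7.51561827e+00,  8.53277694e+01, -3.85228739e-04,
        8.72605475e+01, -4.89191113e+00]), 'qd': array([-0.14189526,  0.10745419,  0.12494168, -0.07550838, -0.08690902,
       -0.1155931 ]), 'effort': array([ 2.34003572e-03, -5.59849656e+01, -4.91754198e+01,  7.69777014e-02,
        3.57951131e-02, -1.03329269e-04]), 'tool_pos': array([ 0.21453394, -0.55990398,  0.30169645]), 'tcp_rot': array([-1.79991520e+02,  1.03589320e-01, -6.90414246e+01]), 'ft_force': array([ 1.34470266, -0.1729178 ,  0.17662153]), 'wrist_torque': array([ 0.02997741, -0.03068566, -0.02685069]), 'grip_width': 0.09312027650987195}
scene {'camera_matrix': array([[371.89193493,   0.        , 320.9406165 ],
       [  0.        , 371.89193493, 194.68545279],
       [  0.        ,   0.        ,   1.        ]]), 'R': array([[ 0.7029192 , -0.71124969, -0.00533611],
       [-0.28312538, -0.27291127, -0.91943431],
       [ 0.65249109,  0.64779882, -0.39320741]]), 't': array([-0.36361833,  0.2289663 ,  0.58639216])} 0.99605859375
top {'camera_matrix': array([[477.05029095,   0.        , 312.89963652],
       [  0.        , 477.05029095, 199.65877162],
       [  0.        ,   0.        ,   1.        ]]), 'R': array([[ 0.00973925, -0.99974715,  0.02026779],
       [-0.99449712, -0.01179846, -0.10409743],
       [ 0.10431024, -0.01914242, -0.99436057]]), 't': array([-0.04093199,  0.49080815,  1.40476998])} 0.9958828125
wrist {'camera_matrix': array([[288.37424753,   0.        , 316.31873081],
       [  0.        , 288.37424753, 197.90969256],
       [  0.        ,   0.        ,   1.        ]]), 'R': array([[ 3.57711170e-01, -9.33832076e-01, -6.10237056e-04],
       [-9.00021201e-01, -3.44933771e-01,  2.66425469e-01],
       [-2.49007141e-01, -9.47541402e-02, -9.63855330e-01]]), 't': array([-0.59820379, -0.03052118,  0.39071269])} 0.99591015625
```

View pics/scene0.png

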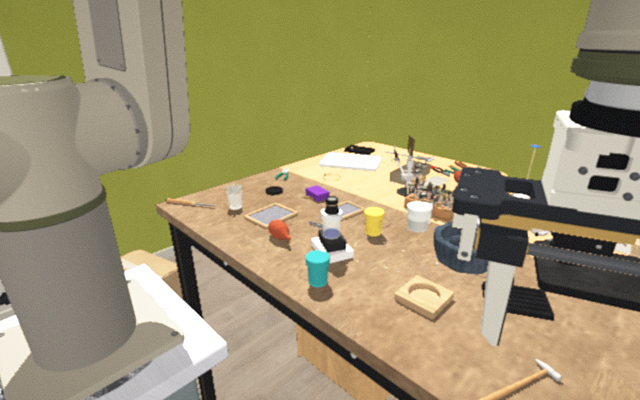

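View pics/top0.png

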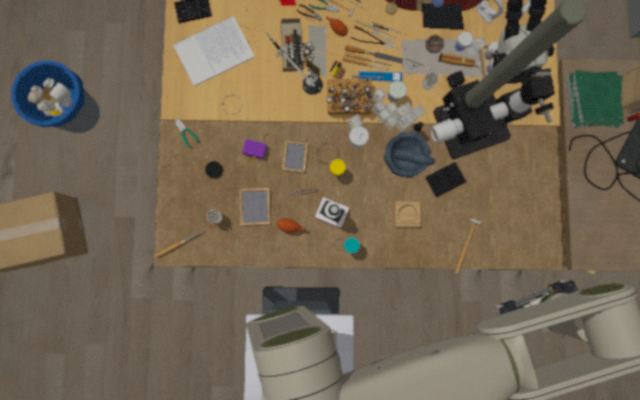

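The scene picture shows the stack at (331,230). The top picture shows the following:
- **Stack:** (332,211)
- **Places:** dish (214,170), wooden block (408,214), small tray (295,157), large tray (255,207)
- **Bystanders:** beaker (214,216), puffer (290,226)
- **Look-alikes:** yellow jar (338,167), turquoise jar (352,245), purple block (254,149)

The mat at (446,179) is black but not a dish. Next I'll take a close crop and a first measurement.

Run:
```python
from h import *
z=np.load('top0.npz'); p=z; im=z['im']; d=z['d']
c=im[130:270,180:440]; cv2.imwrite('pics/topcrop0.png',cv2.cvtColor(cv2.resize(c,None,fx=3,fy=3,interpolation=cv2.INTER_CUBIC),cv2.COLOR_RGB2BGR))
C=cloud(p,d)
for n,u,v in [('loupe',332,211),('dish',214,170),('jblock',408,214),('small',295,157),('large',255,207),('beaker',214,216),('puffer',290,226),('turq',352,245),('yel',338,167),('bare',320,235)]:
    print(n,C[v,u].round(4))
```

```text
loupe [ 0.4497 -0.0872  0.1252]
dish [0.5803 0.266  0.0081]
jblock [ 0.4529 -0.3262  0.0052]
small [ 0.6261  0.0204 -0.0035]
large [ 4.694e-01  1.398e-01 -2.000e-04]
beaker [0.4385 0.2574 0.0308]
puffer [0.4107 0.0314 0.0426]
turq [ 0.3567 -0.1502  0.0558]
yel [ 0.586  -0.1083  0.0572]
bare [ 0.3864 -0.0586  0.0017]
```

View pics/topcrop0.png

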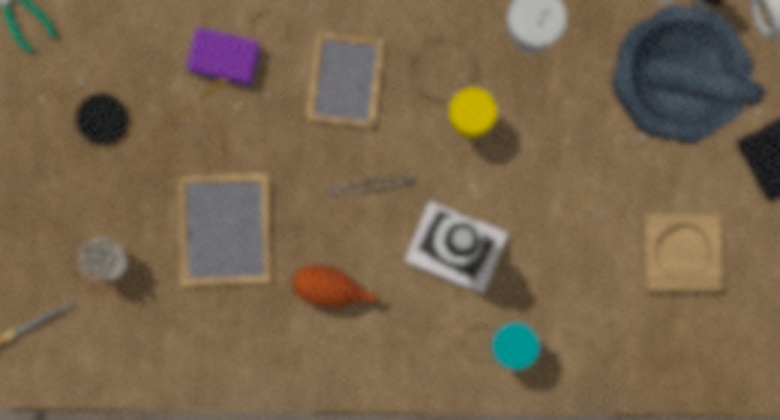

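View pics/wrist0.png

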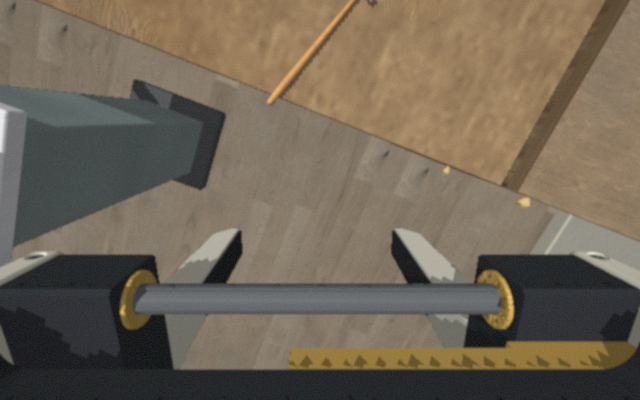

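```bash
cat >> h.py <<'E'
from scipy.spatial.transform import Rotation as Ro
def plan(x,y,z,yaw):
    "tool-frame total shift (mm) and z turn (rad) for pointing-down target"
    o=sensors.get_obs(); R=Ro.from_euler('xyz',o['tcp_rot'],degrees=True)
    d=R.inv().apply(np.array([x,y,z])-o['tool_pos'])*1e3
    rv=(R.inv()*Ro.from_euler('xyz',[180,0,yaw],degrees=True)).as_rotvec()
    print('pos',o['tool_pos'].round(4),'rot',o['tcp_rot'].round(2),'t',round(o['t'],2),'w',round(o['grip_width'],4),'f',o['ft_force'].round(1))
    print('shift first:',d.round(1),'turn:',rv.round(4),'| shift after turn:',(Ro.from_rotvec(rv).inv().apply(d)).round(1))
E
python3 - <<'E'
from h import *
z=np.load('wrist0.npz'); R=z['R'];t=z['t']; c=-R.T@t
T=Ro.from_euler('xyz',[-179.9915,.1036,-69.0414],degrees=True)
print('cam in tool',T.inv().apply(c-[.21453,-.5599,.3017]).round(4), (T.inv().as_matrix()@R.T).round(3))
plan(.40,-.08,.38,0)
E
```

```text
cam in tool [-0.0013 -0.0746 -0.0826] [[ 1.    -0.     0.001]
 [-0.     0.964  0.267]
 [-0.001 -0.267  0.964]]
pos [ 0.2145 -0.56    0.3019] rot [-1.7999e+02  8.0000e-02 -6.9040e+01] t 0.15 w 0.0929 f [ 1.  -0.1  1. ]
shift first: [-382.  -344.9  -77.5] turn: [-9.000e-04  1.200e-03 -1.205e+00] | shift after turn: [ 185.5 -480.   -78.1]
```

Run:
```python
from h import *
plan(.49,-.03,.38,-90)
```

```text
pos [ 0.2145 -0.56    0.3019] rot [-1.7999e+02  8.0000e-02 -6.9040e+01] t 0.15 w 0.0929 f [ 1.  -0.1  1. ]
shift first: [-396.5 -446.8  -77.5] turn: [1.000e-04 1.400e-03 3.658e-01] | shift after turn: [-530.  -275.5  -78.1]
```

Call:
send_rows(motion=[[[0,0,-26],[0,0,0.122]],[[0,0,-26],[0,0,0.122]],[[0,0,-26],[0,0,0.122]],[[-44,-23,0],[0,0,0]],[[-44,-23,0],[0,0,0]]])

```text
t: 0.65
tool_pos: [0.2606, -0.4722, 0.3811]
tcp_rot: [-180.0, -0.0, -90.2]
ft_force: [0.9, -0.6, -0.0]
grip_width: 0.0929
```

Call:
send_rows(motion=[[[-44,-23,0],[0,0,0]],[[-44,-23,0],[0,0,0]],[[-44,-23,0],[0,0,0]],[[-44,-23,0],[0,0,0]],[[-44,-23,0],[0,0,0]]])

```text
t: 1.15
tool_pos: [0.376, -0.2504, 0.3806]
tcp_rot: [-180.0, -0.0, -90.0]
ft_force: [1.2, -0.5, 0.1]
grip_width: 0.0927
```

Call:
send_rows(motion=[[[-44,-23,0],[0,0,0]],[[-44,-23,0],[0,0,0]],[[-44,-23,0],[0,0,0]],[[-44,-23,0],[0,0,0]],[[-44,-23,0],[0,0,0]]])

```text
t: 1.65
tool_pos: [0.4912, -0.0303, 0.3807]
tcp_rot: [-180.0, -0.0, -90.0]
ft_force: [0.4, 0.1, 0.1]
grip_width: 0.0928
```

Run:
```python
from h import *
plan(.49,-.03,.38,-90)
im,d,p=grab('wrist','w1.png'); np.savez('w1.npz',im=im,d=d,**{k:np.array(p[k]) for k in ('camera_matrix','R','t')})
```

```text
pos [ 0.4912 -0.0303  0.3807] rot [-1.7999e+02 -1.0000e-02 -9.0010e+01] t 1.65 w 0.0928 f [0.4 0.1 0.1]
shift first: [-0.3  1.2  0.7] turn: [-0.0002 -0.0001 -0.0001] | shift after turn: [-0.3  1.2  0.7]
```

View pics/w1.png

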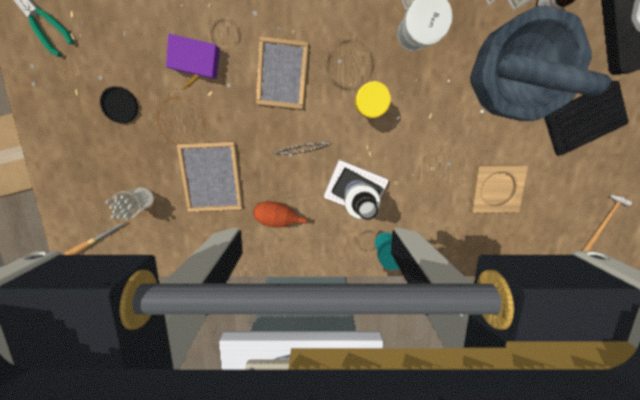

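The picture shows the stack at (358,190), with loupe top near (366,206), the dish at (119,105), the small tray at (282,73), the large tray at (209,177) and the wooden block with its well at (500,189). The yellow jar (373,99), turquoise jar (388,250) and purple block (192,56) are the ones to leave alone. The black mat at (587,118) isn't round, so the dish is (119,105).

```bash
cat > meas.py <<'E'
from h import *
def wpts(p,uv,z): return np.array([ray(p,u,v,z)[:2] for u,v in uv])
def rect(p,mask,seed,z,hull=True):
    n,l,s,c=cv2.connectedComponentsWithStats(mask.astype(np.uint8))
    k=l[seed[1],seed[0]] 
    if k==0:
        ys,xs=np.nonzero(l); i=np.argmin((ys-seed[1])**2+(xs-seed[0])**2); k=l[ys[i],xs[i]]
    m=(l==k).astype(np.uint8)
    cs,_=cv2.findContours(m,cv2.RETR_EXTERNAL,cv2.CHAIN_APPROX_NONE)
    ct=max(cs,key=cv2.contourArea)[:,0,:]
    w=wpts(p,ct,z).astype(np.float32)*1000
    return cv2.minAreaRect(w),cv2.minEnclosingCircle(w),w,ct,m
E
python3 - <<'E'
from meas import *
p=np.load('w1.npz'); im=p['im']; d=p['d']
hsv=cv2.cvtColor(im,cv2.COLOR_RGB2HSV); H,S,V=cv2.split(hsv)
for n,pt in [('small',(282,73)),('large',(209,177)),('bench',(240,110)),('wood',(482,175)),('dish',(119,105)),('loupe',(366,206)),('steel',(345,180)),('fire',(340,170)),('lid',(355,190))]:
    print(n,hsv[pt[1],pt[0]],cloud(p,d)[pt[1],pt[0]].round(3))
grey=(S<60)&(V>60)&(V<180)
for n,pt in [('small',(282,73)),('large',(209,177))]:
    r,c,w,ct,m=rect(p,cv2.morphologyEx(grey.astype(np.uint8),cv2.MORPH_CLOSE,np.ones((3,3))),pt,.004); print(n,r)
r,c,w,ct,m=rect(p,V<60,(119,105),.008);print('dish',c,cv2.fitEllipse(w))
for n,a in [('stack',im[145:235,300:420]),('places',im[20:230,80:330]),('wood',im[150:230,450:550])]:
    f=6 if n!='places' else 3
    cv2.imwrite(f'pics/{n}1.png',cv2.cvtColor(cv2.resize(a,None,fx=f,fy=f,interpolation=cv2.INTER_CUBIC),cv2.COLOR_RGB2BGR))
E
```

```text
small [120   7 140] [0.63  0.021 0.004]
large [135   7 145] [0.474 0.144 0.004]
bench [ 16  92 150] [ 0.578  0.088 -0.001]
wood [ 16 110 214] [ 0.479 -0.291  0.015]
dish [83 27 38] [0.585 0.27  0.004]
loupe [ 40   7 207] [ 0.462 -0.09   0.127]
steel [40 22 69] [ 0.476 -0.072  0.039]
fire [ 17   8 235] [ 0.488 -0.066  0.019]
lid [ 36   5 242] [ 0.475 -0.08   0.097]
small ((629.2140502929688, 22.67013931274414), (56.54999542236328, 78.36844635009766), 84.16796875)
large ((473.38995361328125, 142.77615356445312), (96.22835540771484, 76.75220489501953), 2.5109503269195557)
dish ((585.5869750976562, 267.0675354003906), 28.14353370666504) ((584.80517578125, 267.1695251464844), (49.80628967285156, 55.101417541503906), 166.830078125)
```

View pics/stack1.png

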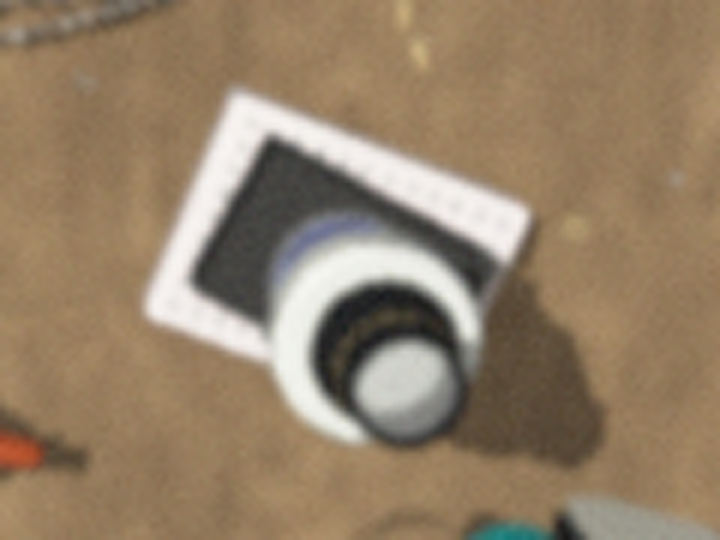

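View pics/wood1.png

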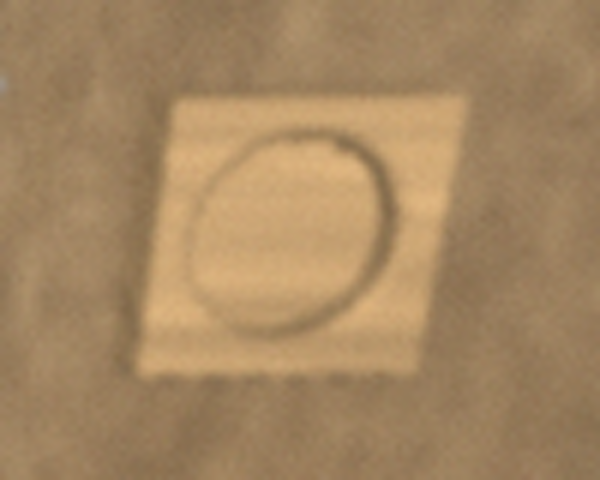

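The crop confirms the choice: black loupe with brass band on a white-lidded clear jar, on a black steel block, on a dotted white block.

Run:
```python
from meas import *
p=np.load('w1.npz'); im=p['im']
C=lambda x,y:(300+(x+.5)/6-.5,145+(y+.5)/6-.5)
f=wpts(p,[C(235,90),C(533,212),C(150,312)],.018)*1000
print('fire corners',f.round(1),'centre',((f[1]+f[2])/2).round(1),np.linalg.norm(f[0]-f[1]),np.linalg.norm(f[0]-f[2]),'long dir',np.degrees(np.arctan2(*(f[1]-f[0])[::-1])),np.degrees(np.arctan2(*(f[2]-f[0])[::-1])))
s=wpts(p,[C(272,137),C(500,262),C(195,280)],.040)*1000
print('steel',s.round(1),((s[1]+s[2])/2).round(1),np.linalg.norm(s[0]-s[1]),np.linalg.norm(s[0]-s[2]),np.degrees(np.arctan2(*(s[1]-s[0])[::-1])),np.degrees(np.arctan2(*(s[2]-s[0])[::-1])))
print('loupe top',wpts(p,[C(408,392)],.128)*1000,'lid',wpts(p,[C(378,337)],.098)*1000)
W=lambda x,y:(450+(x+.5)/6-.5,150+(y+.5)/6-.5)
w=wpts(p,[W(173,97),W(468,97),W(417,374),W(137,374)],.014)*1000
print('wood',w.round(1),w.mean(0))
```

```text
fire corners [[ 503.8  -63.9]
 [ 471.8 -142.8]
 [ 444.6  -42.4]] centre [458.2 -92.6] 85.15839660590638 62.988190650294925 long dir -112.11890550228536 160.0955991056191
steel [[ 495.3  -71.5]
 [ 463.6 -129.7]
 [ 458.9  -53.1]] [461.2 -91.4] 66.25675342035078 40.7639267673521 -118.58604789896441 153.06790545021929
loupe top [[457.54657727 -91.66768139]] lid [[460.58473372 -90.10571425]]
wood [[ 493.6 -283.5]
 [ 493.5 -360.7]
 [ 417.4 -361.6]
 [ 417.4 -285.1]] [ 455.46310128 -322.71881471]
```

Call:
send_rows(motion=[[[30,16,0],[0,0,0]],[[31,17,0],[0,0,0]],[[0,0,45],[0,0,0]],[[0,0,45],[0,0,0]],[[0,0,40],[0,0,0]]])

```text
t: 2.2
tool_pos: [0.4571, -0.0936, 0.2488]
tcp_rot: [180.0, 0.0, -90.1]
ft_force: [0.5, 0.0, -0.5]
grip_width: 0.0929
```

Run:
```python
from h import *
plan(.4585,-.091,.1885,-90)
im,d,p=grab('wrist','w2.png')
```

```text
pos [ 0.4571 -0.0936  0.2488] rot [ 1.7999e+02  1.0000e-02 -9.0050e+01] t 2.2 w 0.0929 f [ 0.5  0.  -0.5]
shift first: [-2.6 -1.4 60.3] turn: [ 0.0002  0.0001 -0.0009] | shift after turn: [-2.6 -1.4 60.3]
```

View pics/w2.png

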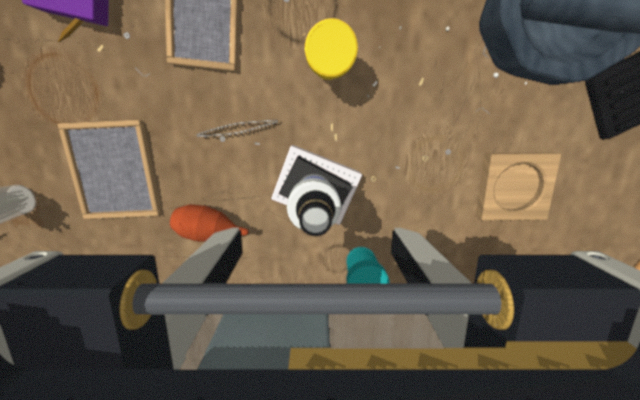

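The loupe top is at (316,218), centred between the fingers. I'll apply the small correction and go down.

Call:
send_rows(motion=[[[-2.6,-1.4,20],[0,0,0]],[[0,0,20],[0,0,0]],[[0,0,14],[0,0,0]],[[0,0,6.3],[0,0,0]],[[0,0,0],[0,0,0]]])

```text
t: 2.75
tool_pos: [0.4589, -0.0907, 0.1901]
tcp_rot: [179.9, 0.0, -90.0]
ft_force: [0.0, 0.3, 0.2]
grip_width: 0.0929
```

Call:
send_rows(motion=[[[0,0,0],[0,0,0]],[[0,0,0],[0,0,0]],[[0,0,0],[0,0,0]],[[0,0,0],[0,0,0]],[[0,0,0],[0,0,0]]], jaw=1)

```text
t: 3.25
tool_pos: [0.4593, -0.0908, 0.1907]
tcp_rot: [-180.0, -0.0, -90.0]
ft_force: [-0.4, -0.6, -0.3]
grip_width: 0.0577
```

Call:
send_rows(motion=[[[0,0,0],[0,0,0]],[[0,0,0],[0,0,0]],[[0,0,0],[0,0,0]]])

```text
t: 3.55
tool_pos: [0.4591, -0.0907, 0.1904]
tcp_rot: [180.0, 0.0, -90.0]
ft_force: [0.4, -0.1, 0.7]
grip_width: 0.0339
```

Call:
send_rows(motion=[[[0,0,0],[0,0,0]],[[0,0,0],[0,0,0]],[[0,0,0],[0,0,0]]])

```text
t: 3.85
tool_pos: [0.4591, -0.0907, 0.1904]
tcp_rot: [180.0, 0.0, -90.0]
ft_force: [-0.3, -0.3, -1.0]
grip_width: 0.0295
```

Run:
```python
from h import *
plan(.4585,-.091,.1885,-90)
im,d,p=grab('wrist','w3.png')
```

```text
pos [ 0.4591 -0.0907  0.1904] rot [179.99   0.   -90.01] t 3.85 w 0.0295 f [-0.3 -0.3 -1. ]
shift first: [0.3 0.6 1.9] turn: [ 0.0001  0.     -0.0002] | shift after turn: [0.3 0.6 1.9]
```

View pics/w3.png

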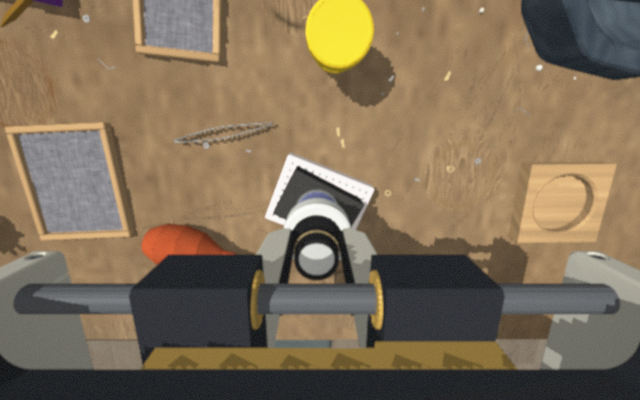

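Call:
send_rows(motion=[[[0,0,-10],[0,0,0]],[[0,0,-25],[0,0,0]],[[0,0,-25],[0,0,0]],[[-20,-7,0],[0,0,0]],[[-37.7,-13,0],[0,0,0]]])

```text
t: 4.4
tool_pos: [0.48, -0.0342, 0.2528]
tcp_rot: [-179.8, -0.1, -90.2]
ft_force: [0.8, 0.1, -1.0]
grip_width: 0.0295
```

Call:
send_rows(motion=[[[-45,-16,0],[0,0,0]],[[-45,-16,0],[0,0,0]],[[-45,-16,0],[0,0,0]],[[-45,-16,0],[0,0,0]],[[-45,-16,0],[0,0,0]]])

```text
t: 4.9
tool_pos: [0.5597, 0.194, 0.2514]
tcp_rot: [-179.9, 0.0, -90.0]
ft_force: [0.9, -0.9, -0.5]
grip_width: 0.0294
```

Call:
send_rows(motion=[[[-45,-16,0],[0,0,0]],[[-30,-10,0],[0,0,0]],[[0,0,0],[0,0,0]],[[0,0,0],[0,0,0]]])

```text
t: 5.3
tool_pos: [0.5851, 0.2676, 0.2506]
tcp_rot: [180.0, -0.0, -89.9]
ft_force: [0.0, 0.3, -0.0]
grip_width: 0.0291
```

Run:
```python
from meas import *
plan(.585,.267,.0970,-90)
im,d,p=grab('wrist','w4.png')
V=im.max(2)
r,c,w,ct,m=rect(p,V<60,tuple(int(x) for x in proj(p,[.585,.267,.006])),.008);print('dish',c,cv2.fitEllipse(w),ct.min(0),ct.max(0))
```

```text
pos [0.5851 0.2676 0.2506] rot [ 1.7998e+02 -2.0000e-02 -8.9920e+01] t 5.3 w 0.0291 f [ 0.   0.3 -0. ]
shift first: [5.000e-01 1.000e-01 1.536e+02] turn: [ 0.0003 -0.0004  0.0013] | shift after turn: [6.000e-01 1.000e-01 1.536e+02]
dish ((585.3961791992188, 269.53887939453125), 25.847301483154297) ((585.4981689453125, 269.6866760253906), (49.8101692199707, 50.522125244140625), 137.70010375976562) [294 163] [337 205]
```

View pics/w4.png

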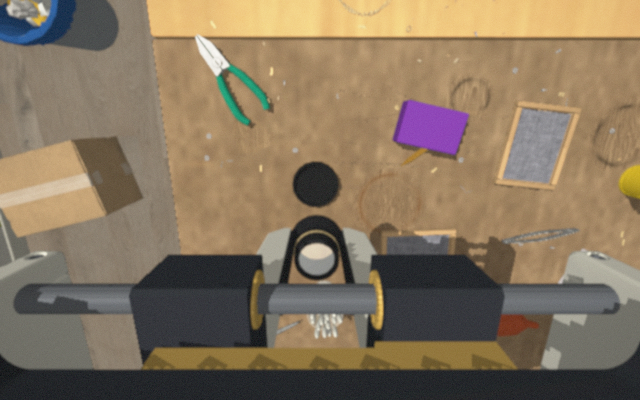

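Dish is at (316,184), straight ahead of the loupe. Lowering.

Call:
send_rows(motion=[[[-1,0,40],[0,0,0]],[[0,0,45],[0,0,0]],[[0,0,35],[0,0,0]],[[0,0,20],[0,0,0]],[[0,0,5],[0,0,0]]])

```text
t: 5.85
tool_pos: [0.5832, 0.2657, 0.1023]
tcp_rot: [179.7, -0.1, -90.1]
ft_force: [-0.6, -0.6, -0.3]
grip_width: 0.029
```

Call:
send_rows(motion=[[[0,0,3],[0,0,0]],[[0,0,3],[0,0,0]],[[0,0,2],[0,0,0]],[[0,0,0],[0,0,0]],[[0,0,0],[0,0,0]]])

```text
t: 6.35
tool_pos: [0.5856, 0.2681, 0.0983]
tcp_rot: [-179.9, 0.0, -90.0]
ft_force: [-0.3, -0.6, -0.3]
grip_width: 0.0294
```

Call:
send_rows(motion=[[[0,0,1],[0,0,0]],[[0,0,0],[0,0,0]],[[0,0,0],[0,0,0]]])

```text
t: 6.65
tool_pos: [0.5852, 0.2679, 0.0964]
tcp_rot: [180.0, -0.0, -90.0]
ft_force: [0.1, 0.9, -1.1]
grip_width: 0.0291
```

Call:
send_rows(motion=[[[0,0,1],[0,0,0]],[[0,0,0],[0,0,0]],[[0,0,0],[0,0,0]]])

```text
t: 6.95
tool_pos: [0.5853, 0.268, 0.0963]
tcp_rot: [-180.0, 0.0, -90.0]
ft_force: [-2.8, -1.9, 6.8]
grip_width: 0.029
```

Call:
send_rows(motion=[[[0,0,0],[0,0,0]],[[0,0,0],[0,0,0]],[[0,0,0],[0,0,0]],[[0,0,0],[0,0,0]],[[0,0,0],[0,0,0]]], jaw=-0.2)

```text
t: 7.45
tool_pos: [0.5852, 0.2679, 0.0953]
tcp_rot: [180.0, -0.0, -90.0]
ft_force: [0.4, 0.5, -0.1]
grip_width: 0.0558
```

Call:
send_rows(motion=[[[0,0,-10],[0,0,0]],[[0,0,-30],[0,0,0]],[[0,0,-45],[0,0,0]],[[0,0,-45],[0,0,0]],[[0,0,-40],[0,0,0]]], jaw=-1)

```text
t: 7.95
tool_pos: [0.5853, 0.268, 0.2689]
tcp_rot: [-179.9, 0.0, -90.0]
ft_force: [0.5, -0.1, -1.0]
grip_width: 0.0904
```

Run:
```python
from meas import *
plan(.4605,-.0905,.30,-90)
im,d,p=grab('wrist','w5.png')
u,v=proj(p,[.585,.268,.02]);print(u,v)
a=im[int(v)-50:int(v)+50,int(u)-60:int(u)+60];cv2.imwrite('pics/loupe5.png',cv2.cvtColor(cv2.resize(a,None,fx=6,fy=6,interpolation=cv2.INTER_CUBIC),cv2.COLOR_RGB2BGR))
```

```text
pos [0.5853 0.268  0.2689] rot [-1.7989e+02  4.0000e-02 -9.0010e+01] t 7.95 w 0.0904 f [ 0.5 -0.1 -1. ]
shift first: [358.5 124.7 -31.6] turn: [-0.0019  0.0007 -0.0002] | shift after turn: [358.5 124.8 -31.1]
317.4503438422536 184.30234864107513
```

View pics/loupe5.png

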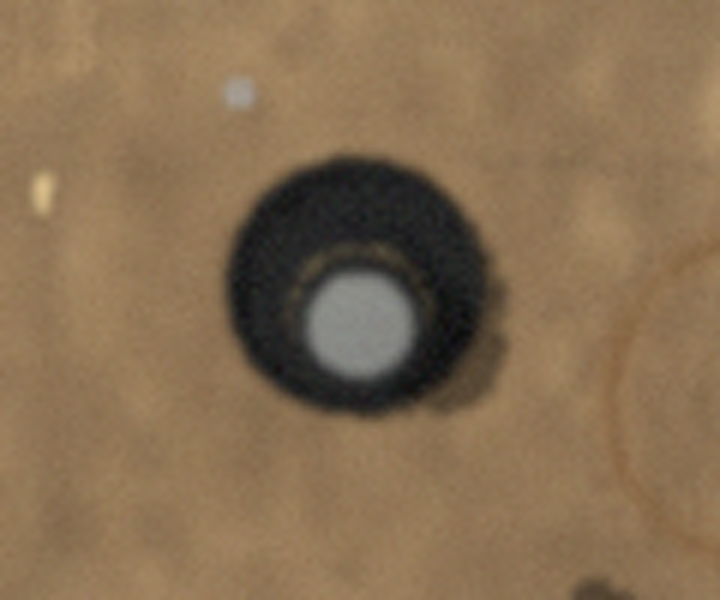

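The loupe stands upright in the middle of the dish: its top is at crop (360,325), with the dish all round it. Next I'll check the numbers and go back to the stack.

Call:
send_rows(motion=[[[45,15,-6],[0,0,0]],[[45,15,-6],[0,0,0]],[[45,15,0],[0,0,0]],[[45,16,0],[0,0,0]],[[45,16,0],[0,0,0]]])

```text
t: 8.5
tool_pos: [0.5073, 0.0414, 0.2782]
tcp_rot: [-179.9, -0.0, -90.0]
ft_force: [0.9, -0.7, 0.6]
grip_width: 0.0931
```

Call:
send_rows(motion=[[[45,16,0],[0,0,0]],[[45,16,0],[0,0,0]],[[43,16,0],[0,0,0]],[[0,0,0],[0,0,0]],[[0,0,0],[0,0,0]]])

```text
t: 9.0
tool_pos: [0.46, -0.0909, 0.2781]
tcp_rot: [-179.9, -0.0, -90.2]
ft_force: [0.7, 0.3, -0.3]
grip_width: 0.0928
```

Run:
```python
from meas import *
plan(.4605,-.0905,.163,-90)
im,d,p=grab('wrist','w6.png');np.savez('w6.npz',im=im,d=d,**{k:np.array(p[k]) for k in ('camera_matrix','R','t')})
hsv=cv2.cvtColor(im,cv2.COLOR_RGB2HSV);H,S,V=cv2.split(hsv)
u,v=[int(x) for x in proj(p,[.46,-.09,.098])];print(u,v)
a=im[v-60:v+40,u-60:u+60];print(u-60,v-60);cv2.imwrite('pics/stack6.png',cv2.cvtColor(cv2.resize(a,None,fx=6,fy=6,interpolation=cv2.INTER_CUBIC),cv2.COLOR_RGB2BGR))
```

```text
pos [ 0.46   -0.0909  0.2781] rot [-179.93   -0.    -90.18] t 9.0 w 0.0928 f [ 0.7  0.3 -0.3]
shift first: [ -0.4  -0.4 115.1] turn: [-0.0012 -0.     -0.0032] | shift after turn: [ -0.4  -0.5 115.1]
316 199
256 139
```

View pics/stack6.png

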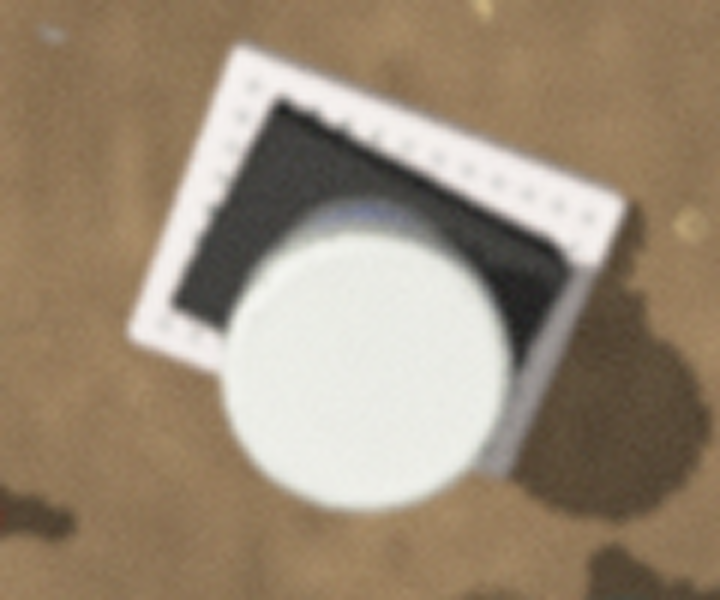

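Run:
```python
from meas import *
p=np.load('w6.npz');C=lambda x,y:(256+(x+.5)/6-.5,139+(y+.5)/6-.5)
print(ray(p,*C(366,371),.098))
f=wpts(p,[C(240,42),C(625,203),C(132,338)],.018)*1000
s=wpts(p,[C(280,100),C(570,253),C(175,307)],.040)*1000
for a in(f,s): print(((a[1]+a[2])/2).round(1),np.linalg.norm(a[0]-a[1]),np.linalg.norm(a[0]-a[2]),np.degrees(np.arctan2(*(a[1]-a[0])[::-1])),np.degrees(np.arctan2(*(a[2]-a[0])[::-1])))
```

```text
[ 0.45934831 -0.08989781  0.098     ]
[457.6 -92. ] 82.98865261183231 64.24511535714852 -112.79274725102528 158.59053004460438
[460.8 -91.1] 61.649129129165466 44.382119562789356 -118.08378211711266 152.25573401510135
```

Call:
send_rows(motion=[[[0,0,35],[0,0,0]],[[0,0,40],[0,0,0]],[[0,0,30],[0,0,0]],[[0,0,8],[0,0,0]],[[0,0,0],[0,0,0]]])

```text
t: 9.55
tool_pos: [0.4597, -0.0886, 0.1635]
tcp_rot: [179.8, 0.1, -89.9]
ft_force: [0.5, -0.3, 0.0]
grip_width: 0.0931
```

Call:
send_rows(motion=[[[0,0,0],[0,0,0]],[[0,0,0],[0,0,0]],[[0,0,0],[0,0,0]],[[0,0,0],[0,0,0]],[[0,0,0],[0,0,0]]], jaw=1)

```text
t: 10.05
tool_pos: [0.4604, -0.0902, 0.165]
tcp_rot: [-179.9, -0.0, -90.0]
ft_force: [0.3, -0.3, -0.3]
grip_width: 0.0578
```

Call:
send_rows(motion=[[[0,0,0],[0,0,0]],[[0,0,0],[0,0,0]],[[0,0,0],[0,0,0]],[[0,0,0],[0,0,0]]])

```text
t: 10.45
tool_pos: [0.4602, -0.0901, 0.1645]
tcp_rot: [-180.0, -0.0, -90.0]
ft_force: [0.8, -0.3, 1.2]
grip_width: 0.0443
```

Call:
send_rows(motion=[[[0,0,-8],[0,0,0]],[[0,0,-20],[0,0,0]],[[0,0,-22],[0,0,0]],[[25,1,0],[0,0,0]],[[40,1,0],[0,0,0]]])

```text
t: 10.95
tool_pos: [0.4588, -0.1545, 0.216]
tcp_rot: [-179.9, -0.0, -89.8]
ft_force: [-0.6, 0.2, -2.4]
grip_width: 0.0444
```

Call:
send_rows(motion=[[[45,1,0],[0,0,0]],[[45,1,0],[0,0,0]],[[45,1,0],[0,0,0]],[[32,0,0],[0,0,0]],[[0,0,0],[0,0,0]]])

```text
t: 11.45
tool_pos: [0.4544, -0.3258, 0.2149]
tcp_rot: [-180.0, -0.1, -90.2]
ft_force: [-0.3, 0.0, -0.6]
grip_width: 0.0441
```

Run:
```python
from meas import *
plan(.4555,-.3227,.1285,-90)
im,d,p=grab('wrist','w7.png');np.savez('w7.npz',im=im,d=d,**{k:np.array(p[k]) for k in ('camera_matrix','R','t')})
print(proj(p,[.4555,-.3227,.014]))
```

```text
pos [ 0.4544 -0.3258  0.2149] rot [-1.7999e+02 -8.0000e-02 -9.0230e+01] t 11.45 w 0.0441 f [-0.3  0.  -0.6]
shift first: [-3.2 -1.  86.4] turn: [-0.0001 -0.0014 -0.0039] | shift after turn: [-3.1 -1.1 86.4]
[314.20037794 192.97652422]
```

View pics/w7.png

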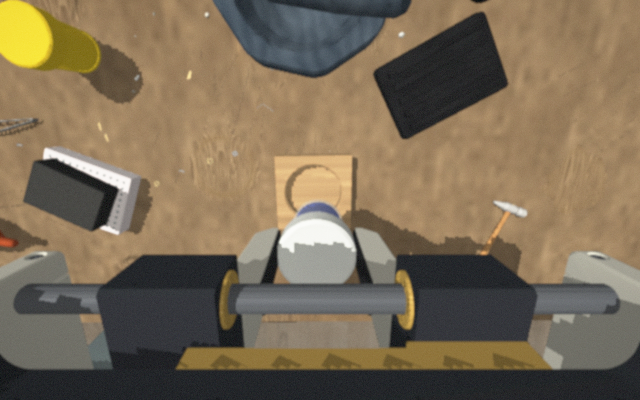

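Jar held with its lid at (317,250), the well at (314,190) straight ahead of it. Lowering.

Call:
send_rows(motion=[[[0,0,30],[0,0,0]],[[0,0,30],[0,0,0]],[[0,0,18],[0,0,0]],[[0,0,4],[0,0,0]],[[0,0,0],[0,0,0]]])

```text
t: 12.0
tool_pos: [0.455, -0.3209, 0.1321]
tcp_rot: [179.9, 0.1, -90.0]
ft_force: [-0.5, -0.8, -0.4]
grip_width: 0.0444
```

Call:
send_rows(motion=[[[0,0,1],[0,0,0]],[[0,0,0],[0,0,0]],[[0,0,0],[0,0,0]]])

```text
t: 12.3
tool_pos: [0.4557, -0.3224, 0.1327]
tcp_rot: [-179.9, -0.1, -90.0]
ft_force: [-0.3, -0.7, -1.4]
grip_width: 0.0444
```

Call:
send_rows(motion=[[[0,0,2],[0,0,0]],[[0,0,1],[0,0,0]],[[0,0,0],[0,0,0]],[[0,0,0],[0,0,0]]])

```text
t: 12.7
tool_pos: [0.4552, -0.3222, 0.1286]
tcp_rot: [-180.0, -0.0, -90.0]
ft_force: [-0.4, 0.1, 1.0]
grip_width: 0.0445
```

Call:
send_rows(motion=[[[0,0,1],[0,0,0]],[[0,0,0],[0,0,0]],[[0,0,0],[0,0,0]]])

```text
t: 13.0
tool_pos: [0.4555, -0.3222, 0.1284]
tcp_rot: [-179.9, -0.0, -90.0]
ft_force: [-0.6, 2.2, 6.0]
grip_width: 0.0443
```

Contact at the expected height (6 N). Releasing.

Call:
send_rows(motion=[[[0,0,0],[0,0,0]],[[0,0,0],[0,0,0]],[[0,0,0],[0,0,0]],[[0,0,0],[0,0,0]],[[0,0,0],[0,0,0]]], jaw=-0.6)

```text
t: 13.5
tool_pos: [0.455, -0.322, 0.1272]
tcp_rot: [180.0, 0.0, -90.0]
ft_force: [0.1, -0.4, 1.6]
grip_width: 0.0738
```

Call:
send_rows(motion=[[[0,0,-10],[0,0,0]],[[0,0,-30],[0,0,0]],[[0,0,-40],[0,0,0]],[[0,0,-40],[0,0,0]],[[0,0,0],[0,0,0]]], jaw=-1)

```text
t: 14.0
tool_pos: [0.4576, -0.3241, 0.2556]
tcp_rot: [-179.5, -0.4, -90.0]
ft_force: [-0.0, -0.6, 0.3]
grip_width: 0.0927
```

Run:
```python
from meas import *
plan(.4605,-.091,.25,-28)
im,d,p=grab('wrist','w8.png');np.savez('w8.npz',im=im,d=d,**{k:np.array(p[k]) for k in ('camera_matrix','R','t')})
print(proj(p,[.4555,-.3227,.062]))
```

```text
pos [ 0.4576 -0.3241  0.2556] rot [-179.48   -0.44  -90.01] t 14.0 w 0.0927 f [-0.  -0.6  0.3]
shift first: [-233.2   -2.9    3.9] turn: [-0.004  -0.0118 -1.0823] | shift after turn: [-106.8 -207.2    5.6]
[314.63305276 199.53727959]
```

View pics/w8.png

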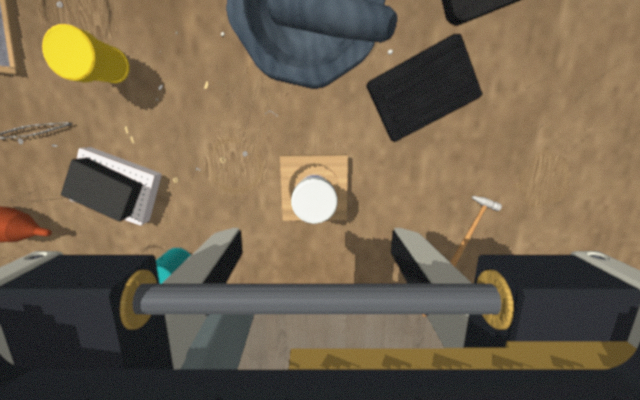

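The jar lid is at (314,200), matching the prediction for upright in the well at (314.6,199.5). On to the steel block.

Call:
send_rows(motion=[[[-35,0,0],[0,0,0]],[[-50,0,0],[0,0,0]],[[-50,0,0],[0,0,0]],[[-50,-1,0],[0,0,0]],[[-47,-2,0],[0,0,-0.136]]])

```text
t: 14.55
tool_pos: [0.4571, -0.088, 0.2464]
tcp_rot: [179.9, 0.0, -82.2]
ft_force: [0.2, 0.8, 1.1]
grip_width: 0.0931
```

Call:
send_rows(motion=[[[0,0,0],[0,0,-0.136]],[[0,0,0],[0,0,-0.136]],[[0,0,0],[0,0,-0.136]],[[0,0,0],[0,0,-0.136]],[[0,0,0],[0,0,-0.136]]])

```text
t: 15.05
tool_pos: [0.4575, -0.0897, 0.2463]
tcp_rot: [179.9, 0.1, -42.9]
ft_force: [0.4, -0.2, -0.2]
grip_width: 0.0929
```

Call:
send_rows(motion=[[[0,0,0],[0,0,-0.136]],[[0,0,0],[0,0,-0.136]],[[0,0,0],[0,0,0]],[[0,0,0],[0,0,0]],[[0,0,0],[0,0,0]]])

```text
t: 15.55
tool_pos: [0.4579, -0.09, 0.247]
tcp_rot: [180.0, 0.0, -27.9]
ft_force: [0.6, 1.2, 0.6]
grip_width: 0.093
```

Run:
```python
from meas import *
plan(.4605,-.091,.25,-27.5)
im,d,p=grab('wrist','w9.png');np.savez('w9.npz',im=im,d=d,**{k:np.array(p[k]) for k in ('camera_matrix','R','t')})
u,v=[int(x) for x in proj(p,[.46,-.09,.04])];print(u,v)
a=im[v-50:v+50,u-60:u+60];print(u-60,v-50);cv2.imwrite('pics/stack9.png',cv2.cvtColor(cv2.resize(a,None,fx=6,fy=6,interpolation=cv2.INTER_CUBIC),cv2.COLOR_RGB2BGR))
V=im.max(2)
r,c,w,ct,m=rect(p,V<95,(u,v),.04);print(r)
```

```text
pos [ 0.4579 -0.09    0.247 ] rot [ 1.7999e+02  4.0000e-02 -2.7860e+01] t 15.55 w 0.093 f [0.6 1.2 0.6]
shift first: [ 2.7 -0.3 -3. ] turn: [ 0.0001  0.0007 -0.0062] | shift after turn: [ 2.8 -0.3 -3. ]
318 192
258 142
((459.3851013183594, -90.26925659179688), (68.08208465576172, 41.68608093261719), 61.17047119140625)
```

View pics/stack9.png

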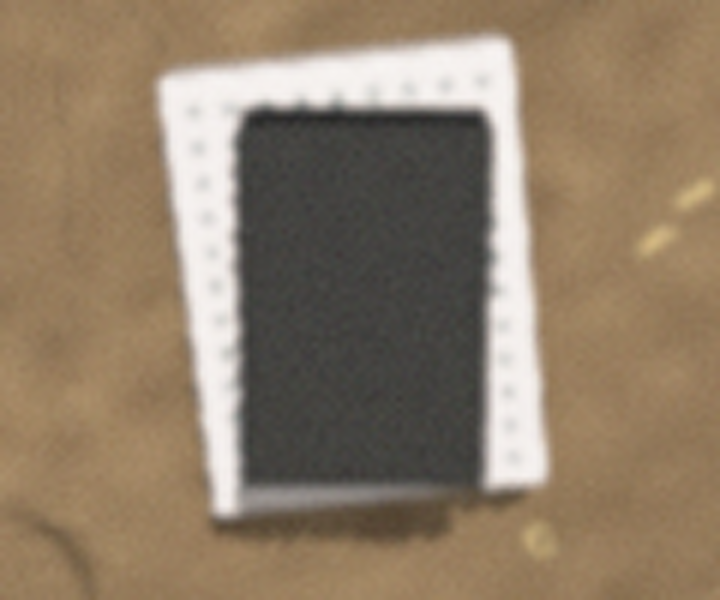

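View pics/w9.png

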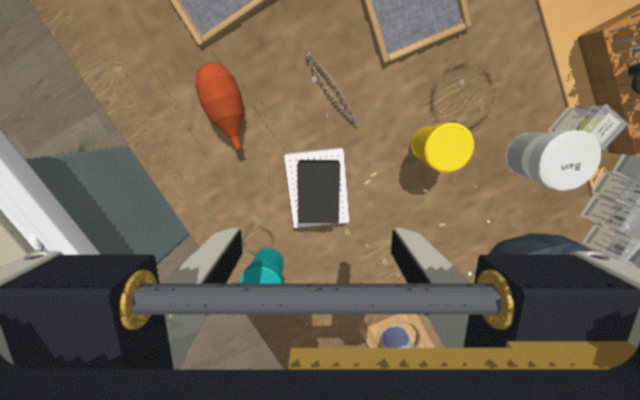

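Steel block at crop (365,300), square to the jaws. The puffer (225,100) and the look-alike jars are clear of the fingers.

Run:
```python
from meas import *
plan(.460,-.0905,.109,-27.9)
p=np.load('w9.npz');C=lambda x,y:(258+(x+.5)/6-.5,142+(y+.5)/6-.5)
f=wpts(p,[C(160,78),C(510,38),C(548,485),C(212,517)],.018)*1000
print(f.round(1),f.mean(0)); 
for i,j in [(0,1),(3,2),(0,3),(1,2)]: print(np.linalg.norm(f[i]-f[j]),np.degrees(np.arctan2(*(f[j]-f[i])[::-1])))
s=wpts(p,[C(244,115),C(490,113),C(485,483),C(244,484)],.04)*1000
print(s.mean(0)); 
for i,j in [(0,1),(3,2),(0,3),(1,2)]: print(np.linalg.norm(s[i]-s[j]),np.degrees(np.arctan2(*(s[j]-s[i])[::-1])))
```

```text
pos [ 0.458  -0.09    0.2472] rot [ 1.800e+02  2.000e-02 -2.782e+01] t 15.6 w 0.0929 f [-0.4 -0.6 -0.5]
shift first: [  2.   -0.5 138.2] turn: [0.     0.0004 0.0014] | shift after turn: [  2.   -0.5 138.2]
[[ 444.5  -40.7]
 [ 503.1  -63.7]
 [ 471.8 -142.9]
 [ 411.8 -118.6]] [457.797047   -91.47790766]
63.02198461414873 -21.38457768034704
64.78591659232809 -22.066104367264664
84.48686970671437 -112.76165873454885
85.23350231467946 -111.56679278247529
[460.06755291 -89.93764463]
41.24845443807921 -27.392475433863016
42.86173362896284 -27.611011953025265
65.76807818362953 -118.81624482892089
65.91125891709595 -117.41087464105603
```

Call:
send_rows(motion=[[[2,0,40],[0,0,0]],[[0,0,45],[0,0,0]],[[0,0,35],[0,0,0]],[[0,0,15],[0,0,0]],[[0,0,3],[0,0,0]]])

```text
t: 16.1
tool_pos: [0.458, -0.0904, 0.1068]
tcp_rot: [180.0, 0.3, -27.8]
ft_force: [0.3, 0.4, 0.3]
grip_width: 0.0931
```

Call:
send_rows(motion=[[[0,0,0],[0,0,0]],[[0,0,0],[0,0,0]],[[0,0,0],[0,0,0]]])

```text
t: 16.4
tool_pos: [0.461, -0.0913, 0.1111]
tcp_rot: [-180.0, -0.2, -27.7]
ft_force: [-0.7, 0.5, 0.5]
grip_width: 0.0932
```

Call:
send_rows(motion=[[[0,0,0.5],[0,0,0]],[[0,0,0],[0,0,0]],[[0,0,0],[0,0,0]],[[0,0,0],[0,0,0]],[[0,0,0],[0,0,0]]], jaw=1)

```text
t: 16.9
tool_pos: [0.4599, -0.091, 0.109]
tcp_rot: [-180.0, 0.0, -27.7]
ft_force: [-0.5, -0.4, 0.6]
grip_width: 0.0575
```

Call:
send_rows(motion=[[[0,0,0],[0,0,0]],[[0,0,0],[0,0,0]],[[0,0,0],[0,0,0]],[[0,0,0],[0,0,0]],[[0,0,0],[0,0,0]]])

```text
t: 17.4
tool_pos: [0.4598, -0.0909, 0.1089]
tcp_rot: [180.0, 0.0, -27.7]
ft_force: [0.2, 0.2, 0.1]
grip_width: 0.0437
```

Call:
send_rows(motion=[[[0,0,-3],[0,0,0]],[[0,0,-8],[0,0,0]],[[0,0,-10],[0,0,0]],[[0,0,0],[0,0,0]],[[0,0,0],[0,0,0]]])

```text
t: 17.9
tool_pos: [0.4603, -0.0911, 0.1306]
tcp_rot: [-180.0, -0.1, -27.7]
ft_force: [-0.3, 0.3, -4.0]
grip_width: 0.0441
```

Run:
```python
from meas import *
plan(.4605,-.091,.25,-27.5)
im,d,p=grab('wrist','w10.png')
```

```text
pos [ 0.4603 -0.0911  0.1306] rot [-1.7999e+02 -8.0000e-02 -2.7670e+01] t 17.9 w 0.0441 f [-0.3  0.3 -4. ]
shift first: [   0.3   -0.2 -119.4] turn: [-0.0002 -0.0014 -0.003 ] | shift after turn: [ 1.000e-01 -2.000e-01 -1.194e+02]
```

View pics/w10.png

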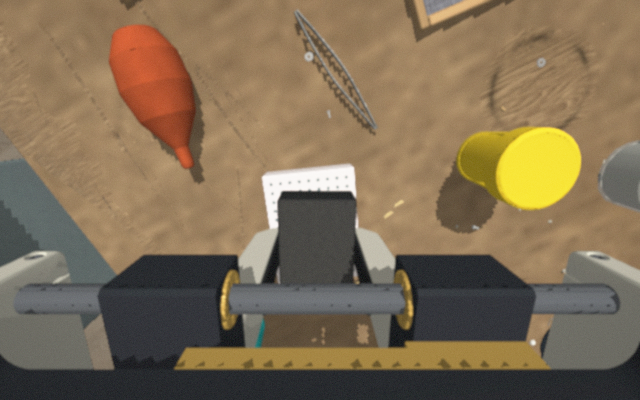

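Call:
send_rows(motion=[[[0,0,-30],[0,0,0]],[[0,0,-35],[0,0,0]],[[10,-18,-10],[0,0,0]],[[22,-41,0],[0,0,0]],[[22,-41,0],[0,0,0]]])

```text
t: 18.45
tool_pos: [0.5554, -0.0271, 0.2055]
tcp_rot: [-180.0, -0.1, -27.8]
ft_force: [0.8, -0.4, -3.8]
grip_width: 0.0439
```

Call:
send_rows(motion=[[[22,-41,0],[0,0,0]],[[21,-38,0],[0,0,0]],[[0,0,0],[0,0,0.132]],[[0,0,0],[0,0,0.132]],[[0,0,0],[0,0,0.132]]])

```text
t: 18.95
tool_pos: [0.6287, 0.023, 0.2034]
tcp_rot: [179.9, 0.1, -50.6]
ft_force: [0.6, -0.2, -4.8]
grip_width: 0.0439
```

Call:
send_rows(motion=[[[0,0,0],[0,0,0.132]],[[0,0,0],[0,0,0.132]],[[0,0,0],[0,0,0.132]],[[0,0,0],[0,0,0.132]],[[0,0,0],[0,0,0.132]]])

```text
t: 19.45
tool_pos: [0.6285, 0.0225, 0.204]
tcp_rot: [179.9, 0.0, -88.5]
ft_force: [-0.1, 0.0, -4.5]
grip_width: 0.0433
```

Call:
send_rows(motion=[[[0,0,0],[0,0,0.132]],[[0,0,0],[0,0,0]],[[0,0,0],[0,0,0]],[[0,0,0],[0,0,0]]])

```text
t: 19.85
tool_pos: [0.6288, 0.0225, 0.2046]
tcp_rot: [180.0, -0.0, -95.6]
ft_force: [-0.2, 0.1, -4.4]
grip_width: 0.0437
```

Run:
```python
from meas import *
plan(.629,.0225,.0949,-95.8)
im,d,p=grab('wrist','w11.png');np.savez('w11.npz',im=im,d=d,**{k:np.array(p[k]) for k in ('camera_matrix','R','t')})
print(proj(p,[.629,.0225,.004]))
```

```text
pos [0.6288 0.0225 0.2046] rot [179.97  -0.   -95.56] t 19.85 w 0.0437 f [-0.2  0.1 -4.4]
shift first: [ -0.   -0.2 109.7] turn: [ 0.0005 -0.      0.0041] | shift after turn: [ -0.   -0.2 109.7]
[317.5216502  193.64164625]
```

View pics/w11.png

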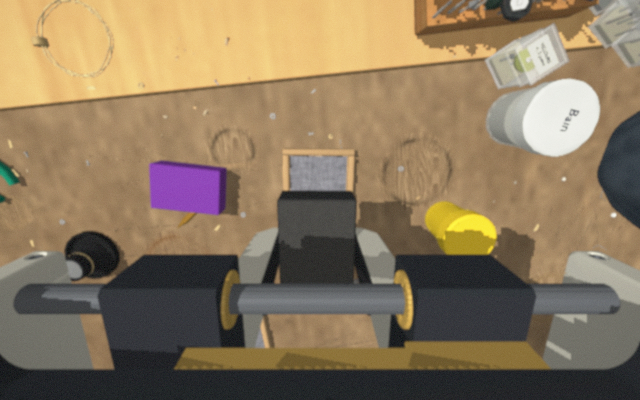

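Run:
```python
from meas import *
p=np.load('w11.npz')
for q in [(283,150),(355,150),(320,150.5)]: print(ray(p,*q,.008).round(4))
e=np.array([np.cos(np.radians(-5.8)),np.sin(np.radians(-5.8))]);n=np.array([-e[1],e[0]])
for s in (1,-1):print(np.array([.629,.0225])+e*.046+s*n*.035)
```

```text
[0.6764 0.0513 0.008 ]
[ 0.6696 -0.0175  0.008 ]
[0.6724 0.0159 0.008 ]
[0.67830148 0.05267224]
[ 0.67122754 -0.01696941]
```

The block hangs at (318,240) above the tray, whose far edge is at rows 150–190 and square with it. The corner check agrees to about 2 mm. Lowering.

Call:
send_rows(motion=[[[1,1,30],[0,0,0]],[[0,0,40],[0,0,0]],[[0,0,25],[0,0,0]],[[0,0,8],[0,0,0]],[[0,0,0],[0,0,0]]])

```text
t: 20.4
tool_pos: [0.6269, 0.0216, 0.1005]
tcp_rot: [179.8, -0.0, -95.7]
ft_force: [-0.7, -0.3, -4.1]
grip_width: 0.0435
```

Call:
send_rows(motion=[[[0,0,3],[0,0,0]],[[0,0,2],[0,0,0]],[[0,0,1],[0,0,0]],[[0,0,0],[0,0,0]],[[0,0,0],[0,0,0]]])

```text
t: 20.9
tool_pos: [0.6282, 0.0216, 0.0965]
tcp_rot: [-180.0, 0.0, -95.7]
ft_force: [-0.5, 0.0, -4.4]
grip_width: 0.0437
```

Call:
send_rows(motion=[[[0,0,0.7],[0,0,0]],[[0,0,0],[0,0,0]],[[0,0,0],[0,0,0]]])

```text
t: 21.2
tool_pos: [0.6278, 0.0216, 0.0952]
tcp_rot: [180.0, 0.0, -95.7]
ft_force: [-0.5, -1.1, -3.2]
grip_width: 0.0437
```

Call:
send_rows(motion=[[[0,0,0.8],[0,0,0]],[[0,0,0],[0,0,0]],[[0,0,0],[0,0,0]]])

```text
t: 21.5
tool_pos: [0.6279, 0.0216, 0.0949]
tcp_rot: [-180.0, 0.0, -95.7]
ft_force: [-4.2, 1.0, 3.6]
grip_width: 0.0438
```

Call:
send_rows(motion=[[[0,0,0],[0,0,0]],[[0,0,0],[0,0,0]],[[0,0,0],[0,0,0]],[[0,0,0],[0,0,0]],[[0,0,0],[0,0,0]]], jaw=-0.5)

```text
t: 22.0
tool_pos: [0.6279, 0.0216, 0.0944]
tcp_rot: [-180.0, -0.0, -95.7]
ft_force: [-0.0, 0.1, -0.2]
grip_width: 0.0698
```

Call:
send_rows(motion=[[[0,0,-10],[0,0,0]],[[0,0,-30],[0,0,0]],[[0,0,-40],[0,0,0]],[[0,0,-40],[0,0,0]],[[0,0,-40],[0,0,0]]], jaw=-1)

```text
t: 22.5
tool_pos: [0.6277, 0.0216, 0.2569]
tcp_rot: [-180.0, 0.0, -95.7]
ft_force: [0.5, -0.3, -1.0]
grip_width: 0.0926
```

Run:
```python
from meas import *
plan(.458,-.0915,.25,-21.8)
im,d,p=grab('wrist','w12.png');np.savez('w12.npz',im=im,d=d,**{k:np.array(p[k]) for k in ('camera_matrix','R','t')})
u,v=[int(x) for x in proj(p,[.629,.022,.02])];print(u,v)
a=im[v-50:v+50,u-60:u+60];print(u-60,v-50);cv2.imwrite('pics/steel12.png',cv2.cvtColor(cv2.resize(a,None,fx=6,fy=6,interpolation=cv2.INTER_CUBIC),cv2.COLOR_RGB2BGR))
```

```text
pos [0.6277 0.0216 0.2569] rot [-179.97    0.    -95.74] t 22.5 w 0.0926 f [ 0.5 -0.3 -1. ]
shift first: [129.5 157.5   6.8] turn: [-5.0000e-04 -4.0000e-04 -1.2905e+00] | shift after turn: [-115.5  168.     6.9]
316 184
256 134
```

View pics/steel12.png

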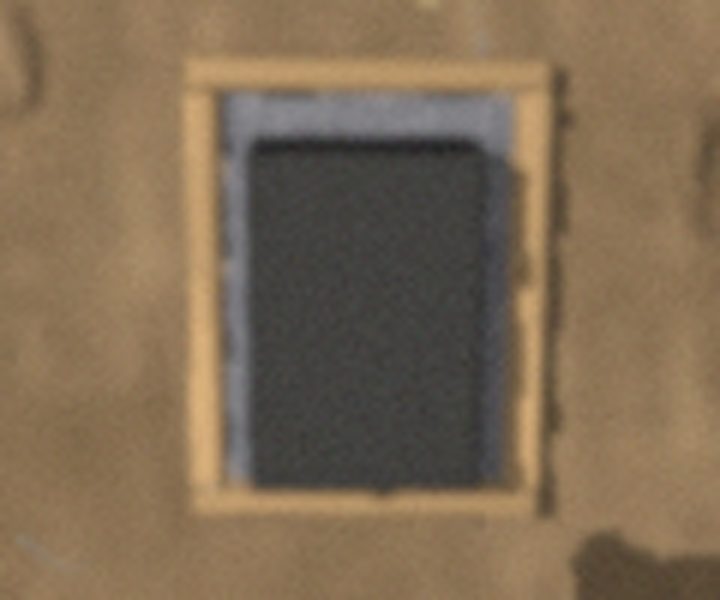

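Run:
```python
from meas import *
p=np.load('w12.npz');C=lambda x,y:(256+(x+.5)/6-.5,134+(y+.5)/6-.5)
t=wpts(p,[C(185,58),C(550,62),C(542,512),C(190,512)],.008)*1000
b=wpts(p,[C(250,148),C(485,148),C(485,488),C(252,488)],.026)*1000
print(t.mean(0),b.mean(0),[np.linalg.norm(b[i]-b[i-1]).round(1) for i in range(4)],[np.linalg.norm(t[i]-t[i-1]).round(1) for i in range(4)])
```

```text
[629.04769862  22.23125789] [627.55003465  22.18323498] [np.float64(64.9), np.float64(42.5), np.float64(64.9), np.float64(44.5)] [np.float64(90.8), np.float64(69.0), np.float64(90.0), np.float64(71.4)]
```

The steel block is flat in the small tray, 1.5 mm off its middle. Now the firing block.

Call:
send_rows(motion=[[[20,24,0],[0,0,0]],[[29,35,0],[0,0,0]],[[29,35,0],[0,0,0]],[[29,35,0],[0,0,0]],[[22.5,28.5,0],[0,0,0]]])

```text
t: 23.05
tool_pos: [0.4564, -0.0924, 0.2549]
tcp_rot: [-180.0, -0.0, -95.7]
ft_force: [-0.1, 0.5, -0.1]
grip_width: 0.0933
```

Call:
send_rows(motion=[[[0,0,0],[0,0,-0.129]],[[0,0,0],[0,0,-0.129]],[[0,0,0],[0,0,-0.129]],[[0,0,0],[0,0,-0.129]],[[0,0,0],[0,0,-0.129]]])

```text
t: 23.55
tool_pos: [0.4582, -0.0916, 0.2552]
tcp_rot: [-180.0, -0.0, -58.5]
ft_force: [-0.4, 0.2, 0.1]
grip_width: 0.0931
```

Call:
send_rows(motion=[[[0,0,0],[0,0,-0.129]],[[0,0,0],[0,0,-0.129]],[[0,0,0],[0,0,-0.129]],[[0,0,0],[0,0,-0.129]],[[0,0,0],[0,0,-0.129]]])

```text
t: 24.05
tool_pos: [0.4582, -0.0915, 0.2551]
tcp_rot: [-180.0, -0.1, -21.5]
ft_force: [-0.2, 0.5, -0.2]
grip_width: 0.0934
```

Call:
send_rows(motion=[[[0,0,0],[0,0,0]],[[0,0,0],[0,0,0]],[[0,0,0],[0,0,0]]])

```text
t: 24.35
tool_pos: [0.4582, -0.0915, 0.2547]
tcp_rot: [-180.0, -0.0, -22.0]
ft_force: [-0.4, -0.3, 0.6]
grip_width: 0.0928
```

Run:
```python
from meas import *
plan(.458,-.0915,.092,-21.8)
im,d,p=grab('wrist','w13.png');np.savez('w13.npz',im=im,d=d,**{k:np.array(p[k]) for k in ('camera_matrix','R','t')})
hsv=cv2.cvtColor(im,cv2.COLOR_RGB2HSV);H,S,V=cv2.split(hsv)
u,v=[int(x) for x in proj(p,[.458,-.0915,.018])];print(u,v)
m=cv2.morphologyEx(((S<50)&(V>170)).astype(np.uint8),cv2.MORPH_CLOSE,np.ones((5,5)))
r,c,w,ct,m=rect(p,m,(u,v),.018);print(r)
```

```text
pos [ 0.4582 -0.0915  0.2547] rot [-1.8e+02 -2.0e-02 -2.2e+01] t 24.35 w 0.0928 f [-0.4 -0.3  0.6]
shift first: [-3.000e-01  1.000e-01  1.627e+02] turn: [-0.     -0.0004 -0.0035] | shift after turn: [-2.000e-01  1.000e-01  1.627e+02]
316 186
((458.4276428222656, -90.36986541748047), (84.94580841064453, 65.09296417236328), 67.99178314208984)
```

View pics/w13.png

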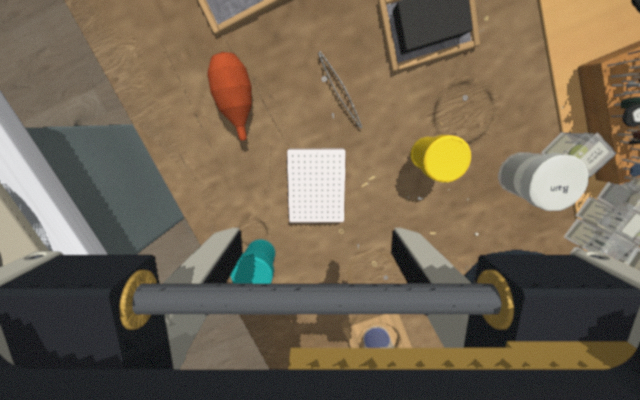

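The firing block at (316,186) is square with the jaws. The puffer nozzle (243,142) and the turquoise jar are outside the fingers' path.

Call:
send_rows(motion=[[[0,0,40],[0,0,0]],[[0,0,45],[0,0,0]],[[0,0,40],[0,0,0]],[[0,0,22],[0,0,0]],[[0,0,8],[0,0,0]]])

```text
t: 24.9
tool_pos: [0.4562, -0.0909, 0.0965]
tcp_rot: [180.0, 0.3, -21.9]
ft_force: [-0.4, -0.3, -0.3]
grip_width: 0.0931
```

Call:
send_rows(motion=[[[0,0,4],[0,0,0]],[[0,0,3],[0,0,0]],[[0,0,0],[0,0,0]],[[0,0,0],[0,0,0]]])

```text
t: 25.3
tool_pos: [0.4591, -0.0918, 0.0937]
tcp_rot: [-180.0, -0.1, -21.8]
ft_force: [0.0, -0.1, 0.7]
grip_width: 0.0929
```

Call:
send_rows(motion=[[[0,0,0],[0,0,0]],[[0,0,0],[0,0,0]],[[0,0,0],[0,0,0]],[[0,0,0],[0,0,0]],[[0,0,0],[0,0,0]]], jaw=1)

```text
t: 25.8
tool_pos: [0.4582, -0.0915, 0.0925]
tcp_rot: [-180.0, -0.0, -21.8]
ft_force: [0.0, 1.1, 1.7]
grip_width: 0.0634
```

Call:
send_rows(motion=[[[0,0,0],[0,0,0]],[[0,0,0],[0,0,0]],[[0,0,0],[0,0,0]]])

```text
t: 26.1
tool_pos: [0.4582, -0.0915, 0.0925]
tcp_rot: [-180.0, 0.0, -21.8]
ft_force: [0.1, -0.5, 1.6]
grip_width: 0.0636
```

Call:
send_rows(motion=[[[0,0,-5],[0,0,0]],[[0,0,-20],[0,0,0]],[[0,0,-35],[0,0,0]],[[0,0,-40],[0,0,0]],[[0,0,0],[0,0,0]]])

```text
t: 26.6
tool_pos: [0.4612, -0.0924, 0.1986]
tcp_rot: [-180.0, -0.5, -21.8]
ft_force: [1.3, 0.4, -0.8]
grip_width: 0.0636
```

Call:
send_rows(motion=[[[-8,-26,0],[0,0,0]],[[-15,-45,0],[0,0,0]],[[-15,-45,0],[0,0,0]],[[-15,-46,0],[0,0,0]],[[-14,-44,0],[0,0,0]]])

```text
t: 27.1
tool_pos: [0.4719, 0.1265, 0.1918]
tcp_rot: [180.0, 0.0, -21.8]
ft_force: [0.4, 0.2, -1.6]
grip_width: 0.0637
```

Call:
send_rows(motion=[[[-6,-17,0],[0,0,0.127]],[[0,0,0],[0,0,0.128]],[[0,0,0],[0,0,0.128]],[[0,0,0],[0,0,0.128]],[[0,0,0],[0,0,0.128]]])

```text
t: 27.6
tool_pos: [0.4728, 0.1427, 0.1915]
tcp_rot: [179.9, 0.0, -58.7]
ft_force: [0.0, 1.0, -2.1]
grip_width: 0.0637
```

Call:
send_rows(motion=[[[0,0,0],[0,0,0.127]],[[0,0,0],[0,0,0.127]],[[0,0,0],[0,0,0.127]],[[0,0,0],[0,0,0.127]],[[0,0,0],[0,0,0]]])

```text
t: 28.1
tool_pos: [0.4729, 0.1426, 0.1916]
tcp_rot: [179.9, -0.0, -87.7]
ft_force: [-1.2, -0.4, -1.6]
grip_width: 0.0638
```

Call:
send_rows(motion=[[[0,0,0],[0,0,0]],[[0,0,0],[0,0,0]]])

```text
t: 28.3
tool_pos: [0.4732, 0.1426, 0.1921]
tcp_rot: [180.0, -0.0, -87.4]
ft_force: [0.7, 0.4, -2.4]
grip_width: 0.0635
```

Run:
```python
from meas import *
plan(.4734,.1428,.0965,-87.5)
im,d,p=grab('wrist','w14.png');np.savez('w14.npz',im=im,d=d,**{k:np.array(p[k]) for k in ('camera_matrix','R','t')})
e=np.array([np.cos(np.radians(2.5)),np.sin(np.radians(2.5))]);n=np.array([-e[1],e[0]])
for s in (1,-1):
    X=np.array([.4734,.1428])+e*.055+s*n*.045; print(X,proj(p,[*X,.008]))
```

```text
pos [0.4732 0.1426 0.1921] rot [179.97  -0.   -87.38] t 28.3 w 0.0635 f [ 0.7  0.4 -2.4]
shift first: [-0.2 -0.3 95.6] turn: [ 0.0005 -0.      0.0021] | shift after turn: [-0.2 -0.2 95.6]
[0.52638478 0.19015624] [268.05326855 139.67237329]
[0.53031052 0.1002419 ] [367.10122475 139.8801256 ]
```

View pics/w14.png

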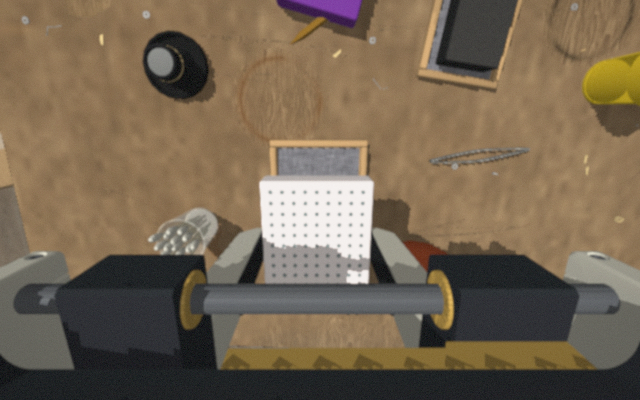

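The firing block is held level above the large tray, whose far corners are at (270,140) and (368,140), within 2 px of prediction. The loupe and steel block are still in place. Lowering.

Call:
send_rows(motion=[[[1,0,25],[0,0,0]],[[0,0,35],[0,0,0]],[[0,0,22],[0,0,0]],[[0,0,7],[0,0,0]],[[0,0,0],[0,0,0]]])

```text
t: 28.85
tool_pos: [0.4726, 0.1415, 0.1025]
tcp_rot: [179.9, -0.0, -87.5]
ft_force: [0.3, -0.3, -1.4]
grip_width: 0.0638
```

Call:
send_rows(motion=[[[0,0,3],[0,0,0]],[[0,0,2],[0,0,0]],[[0,0,1],[0,0,0]],[[0,0,0],[0,0,0]],[[0,0,0],[0,0,0]]])

```text
t: 29.35
tool_pos: [0.4736, 0.1417, 0.0978]
tcp_rot: [-180.0, 0.0, -87.5]
ft_force: [0.7, 0.5, -1.8]
grip_width: 0.0641
```

Call:
send_rows(motion=[[[0,0,0.7],[0,0,0]],[[0,0,0],[0,0,0]],[[0,0,0],[0,0,0]]])

```text
t: 29.65
tool_pos: [0.4733, 0.1416, 0.0967]
tcp_rot: [180.0, 0.0, -87.5]
ft_force: [0.5, 0.1, -2.3]
grip_width: 0.0635
```

Call:
send_rows(motion=[[[0,0,0.8],[0,0,0]],[[0,0,0],[0,0,0]],[[0,0,0],[0,0,0]]])

```text
t: 29.95
tool_pos: [0.4735, 0.1417, 0.0965]
tcp_rot: [180.0, -0.0, -87.5]
ft_force: [-2.9, -1.2, 5.0]
grip_width: 0.0639
```

Contact at the expected height. Releasing and retreating.

Call:
send_rows(motion=[[[0,0,0],[0,0,0]],[[0,0,0],[0,0,0]],[[0,0,0],[0,0,0]],[[0,0,0],[0,0,0]],[[0,0,0],[0,0,0]]], jaw=-0.8)

```text
t: 30.45
tool_pos: [0.4734, 0.1417, 0.0959]
tcp_rot: [-180.0, 0.0, -87.5]
ft_force: [0.4, 1.0, 0.6]
grip_width: 0.0834
```

Call:
send_rows(motion=[[[0,0,-10],[0,0,0]],[[0,0,-30],[0,0,0]],[[0,0,-45],[0,0,0]],[[0,0,-45],[0,0,0]],[[0,0,-45],[0,0,0]]])

```text
t: 30.95
tool_pos: [0.473, 0.1416, 0.2735]
tcp_rot: [-180.0, 0.0, -87.5]
ft_force: [1.0, 0.2, -0.7]
grip_width: 0.0836
```

Call:
send_rows(motion=[[[45,0,-20],[0,0,0]],[[45,0,-20],[0,0,0]],[[40,0,-10],[0,0,0]],[[40,0,-10],[0,0,0]],[[0,0,0],[0,0,0]]])

```text
t: 31.45
tool_pos: [0.4811, -0.0322, 0.3336]
tcp_rot: [-179.8, -0.1, -87.8]
ft_force: [-0.0, 0.0, -0.0]
grip_width: 0.0837
```

Call:
send_rows(motion=[[[0,0,0],[0,0,0]],[[0,0,0],[0,0,0]]])

```text
t: 31.65
tool_pos: [0.4804, -0.0273, 0.3308]
tcp_rot: [180.0, 0.0, -87.5]
ft_force: [-0.0, 0.4, 0.8]
grip_width: 0.0833
```

Run:
```python
from meas import *
print(sensors.get_obs()['tool_pos'])
im,d,p=grab('wrist','w15.png');np.savez('w15.npz',im=im,d=d,**{k:np.array(p[k]) for k in ('camera_matrix','R','t')})
hsv=cv2.cvtColor(im,cv2.COLOR_RGB2HSV);H,S,V=cv2.split(hsv)
m=cv2.morphologyEx(((S<50)&(V>175)).astype(np.uint8),cv2.MORPH_CLOSE,np.ones((5,5)))
def seed(X): return tuple(int(round(x)) for x in proj(p,X))
print('fire',rect(p,m,seed([.4734,.1428,.022]),.022)[0])
print('steel',rect(p,V<95,seed([.628,.022,.026]),.026)[0])
print('loupe light disc',rect(p,((S<60)&(V>110)).astype(np.uint8),seed([.585,.268,.034]),.034)[1])
print('lid',rect(p,m,seed([.4555,-.3227,.062]),.062)[1])
```

```text
[ 0.48044586 -0.02734303  0.33080354]
fire ((472.6781005859375, 142.67221069335938), (85.14102172851562, 64.16925048828125), 2.4776875972747803)
steel ((623.7116088867188, 19.83167266845703), (53.07109069824219, 70.95816040039062), 84.65501403808594)
loupe light disc ((583.9512329101562, 268.1867980957031), 8.876913070678711)
lid ((455.1958923339844, -317.2647705078125), 27.88100242614746)
```

View pics/w15.png

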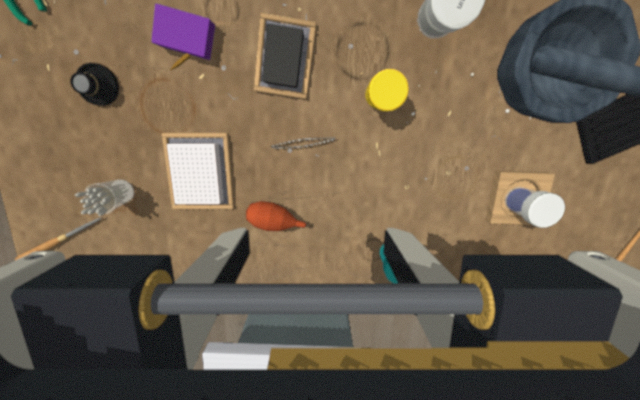

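All four are in place: loupe at (97,84), steel block (284,54), firing block (197,172), jar lid (543,209). The beaker (118,195) and puffer (272,216) look untouched. The lid mask here also took in the jar body, and the steel mask took in shadow, so I'll re-check those two and then hand in.

Run:
```python
from meas import *
p=np.load('w15.npz')
print('lid',ray(p,542.5,209.5,.062).round(4),'steel top',ray(p,284.5,55,.026).round(4))
q=np.load('w1.npz')
for n,z,a,b in [('puffer tip',.02,(311,219.5),(310,225)),]: print(n,ray(q,*a,z).round(3),ray(p,*b,z).round(3))
robot.hand_in(); print(sensors.get_obs()['t'])
```

```text
lid [ 0.4546 -0.3166  0.062 ] steel top [0.6273 0.0193 0.026 ]
puffer tip [ 0.407 -0.021  0.02 ] [ 0.405 -0.02   0.02 ]
the job is handed in; nothing more can be done
the job is handed in; nothing more can be done
```

The stack is apart: the loupe is in the round dish, the jar in the well, the steel block in the small tray and the firing block in the large tray. Each was lowered until light contact (a force change of roughly 6–8 N at the wrist) at the expected height, then released. The job was handed in after about 32 s with the gripper well clear.

Last checks, as horizontal distance from the middle of each place (limit 12 mm):

| Thing | Offset | Note |
|---|---|---|
| Loupe | about 1 mm | upright |
| Firing block | about 1 mm | long side aligned with the tray |
| Steel block | 1.5 mm just after placing; about 3.5 mm in the last view | the last view was a rough hand-picked pixel |
| Jar | under 1 mm just after placing; about 6 mm in the last view | see below |

- **Jar disagreement:** right after release the lid was within a pixel of where it should be for upright in the well. The 6 mm figure comes from a hand-picked pixel in a very oblique view, and I did not settle the difference before handing in.
- **Masks that failed:** the final automatic lid mask also caught the jar body, and the steel mask caught shadow, so I did not use either.
- **Bystanders:** the puffer's tip measured the same before and after, to about 2 mm. The beaker I checked only by eye, and it looked unmoved.

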